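Open the square jam jar in its holder

TASK

Stand the square jam jar upright and fully home in the square-pocketed wooden holder, lowering it gently, so that the holder keeps it from turning. Then unscrew its lid anticlockwise only as far as it takes to come free, lift the lid straight off and finish while still holding it, level, centred just above the open jar (a centimetre or two clear of the rim), the jar still seated in the holder. Leave the other things on the table alone.

Things in the scene. Friction and masses are not known exactly. Their poses are not given: they have to be found in the camera images.
- square_jar: The only square jam jar: loose, about 0.28 kg (varies). Body 56 x 56 mm, 66 mm tall, then a round neck; the rim with its white sealing ring is 86.5 mm above the underside when open, 85 mm with the lid on. Origin: centre of the underside; z up, x and y square to the sides. Starts upright on the table, lid screwed on; can be carried by the lid.
- nub (a point): Small moulded nub on the jar's shoulder, on its +x side, 24 mm from the axis, 70 mm above the underside. The lid is free to lift when its rib points at the nub, within 0.29 rad either way; 0.3 rad anticlockwise past the nub it meets a firm stop.
- lid: The square jar's brass-coloured twist-off lid, 40 g, round, 54 mm across, 18 mm high; the smooth top 7 mm is full width, the skirt below 0.3 mm narrower in radius. Origin: centre of its lower edge, z up; closed, 74 mm above the jar's underside, so its top is at 92 mm. Starts turned 0.85 to 1.25 rad clockwise (from above) of its free position, held by three lugs that carry the jar when lifted by the lid.
- rib (a point): Outer end of the raised dark rib on the lid's top, 25 mm from its axis along the lid's +x. The sprung sealing ring keeps the lid tight: turning it takes 0.1 to 0.5 N m all the way until free, so grip it firmly; it does not rise while turning, and the ring pushes it up 1.5 mm as the lugs come free.
- square_holder: Wooden block 100 x 100 mm, 34 mm high, screwed to the table, with a square pocket 59 x 59 mm, square to the block, floor 10 mm above the table. Sloping steel lips around the mouth, top 44 mm above the table, flare out to about 69 mm and guide the jar in. Origin: centre of the underside; z up, x and y along the sides. The jar fits in any quarter turn and can twist a few degrees in it.
- pocket_floor (a point): Centre of the floor of the square pocket, 10 mm above the table, axes as the holder's. The seated jar's underside is here.
- round_holder: A like block, 100 x 100 x 34 mm, screwed to the table, with a 62 mm round pocket and no steel lips: not for this jar. Origin: centre of underside. Bystander.
- round_jar: Loose round jam jar, 58 mm across, 92 mm tall, with a 55 mm brass-coloured lid; origin centre of its underside. Bystander: it looks like the square jar's neighbour but is round.
- small_jar: Loose small round jar, 48 mm across, 60 mm tall; origin centre of underside. Bystander.
- funnel: Loose steel jam funnel standing mouth down, 90 mm across, 75 mm tall; origin centre of underside. Bystander.
- spare_lid: Loose brass-coloured lid lying flat on the table by itself, 54 mm across, 16 mm high; origin centre of underside. Bystander.
- label_roll: Loose paper label roll, a ring 72 mm across and 30 mm high lying flat; origin centre of underside. Bystander.
- spoon: Loose wooden spoon lying flat, 240 mm long; origin near its middle, its x axis along its length. Bystander.
There are look-alikes about, which are no part of the job. Leave any purple or turquoise look-alike of the lid alone.

How it is judged:
By the outcome, as a careful person would: the job done as asked, in the order asked, and still so for the second after the job is handed in, while the arm keeps its last pose, push and grip.
It also fails if it takes over 45 s, if anything falls off the work surface, if the arm or the gripper's body presses on something with over 40 N, if the wrist force passes 120 N, or if a joint passes its speed limit or range.

ROBOT

A 6-joint arm with a two-finger parallel gripper is mounted at the origin on the work surface. World frame = base frame: x ahead of the robot, y to its left, z up, the work surface at z = 0. Lengths are in m, angles in rad, forces in N, time in s.
With the tool pointing down it reaches from about 0.4 to 0.825 m from the base axis. Payload 7 kg.
Tool frame: the origin (TCP) lies midway between the tips of the shut fingers; the grasp point (between the pads) lies 19 mm behind it; z points along the fingers, y is the line along which they close (so a half turn about z gives the same grasp; the last joint's range is limited). The gripper opens to 85 mm and grips with 20 to 120 N. Pads are 22 mm wide; open, the fingers measure 114 mm over their backs; the gripper's body (76 mm by 85 mm) begins 54 mm behind the grasp point. The pads swing forward as they close: fully open they stand 13 mm farther back than shut.
Start: joints at [1.609, 0.359, 0.012, 0, -1.224, -0.288], TCP at [0.167, 0.654, 0.231] pointing down, gripper open.
Joint ranges: [-3.07, 3.07], [-1.43, 2.12], [-1.02, 1.25], [-3.03, 1.67], [-3.05, -0], [-3.03, 3.03]. Speed limits (rad/s): [2.39, 2.39, 3.01, 3.14, 3.14, 3.14].

INTERFACE

Orientations are given as a unit quaternion [w, x, y, z].
In Python, from bench import bot gives the robot as it stands. The module is installed in compiled form; this text tells all that it offers.
- The arm moves only by the shell command python3 -m handwheel 'ROWS' [OPENING] [FORCE]. ROWS is JSON, a list of rows, each a list of 2 entries, a list of its own where there are three numbers: the shift along the tool's x, y, z each as a share of 120 mm, from -1 to 1, then the turn, a rotation vector about the tool's x, y, z each as a share of pi rad, from -1 to 1. In form: [[[dx, dy, dz], [ax, ay, az]], ...]. A call has 1 to 5 rows; each row is the pose to reach, as a shift and turn from the pose commanded when the call began, along the tool's axes at that moment, turning the shorter way round; what a row does not reach only later rows make up. A row lasts 1/10 s, in which the tool goes at most 50 mm and 8.59 degrees, less where a joint would pass 70% of its speed; a pose out of reach is approached as far as the arm can. A call with a number of a shift or a turn outside -1 to 1 is refused whole. A call with a gripper value outside its range is refused whole. OPENING is the finger opening in mm, from 0 to 85.4, set as the call begins (- or left out, the last holds). The fingers move at their own pace and stop on an object; FORCE is the grip in N (left out, the last holds). Time passes only in rows, so rows that repeat a pose let the fingers close. It gives the time, the measured TCP pose, the force, the opening and the grip force at its end, in the units of the state.
- bot.get_state(): the state, without advancing time (a new reading comes with each control period).
- bot.grab_frame(name): name is "scene" or "top" or "wrist"; returns a dict with "image" (384x512x3 uint8, red, green, blue), "range_z" (384x512 float32, m along the optical axis (not along the pixel's ray), 0 where there is no reading), "vertical_fov" (degrees; the focal length in pixels is half the picture's height over the tangent of half this angle, whatever the lens; pixels are square), "cx", "cy" (the principal point, pixels), "k1" (the pictures are not rectified: a ray, as slopes to the right and down, at radius r is drawn at 1 + k1 r^2 times it, then the intrinsics apply), "world_from_camera" (4x4, takes a point from camera to world coordinates); the wrist camera has in their place "T_tool_cam" (4x4, takes a point from camera to tool coordinates, whose origin is the TCP and whose axes are the flange's). Camera axes: x right, y up, looking along -z (the intrinsics and any distortion apply to the point x, -y, -z); pixel columns grow to the right and rows downward; lengths in m; the calibration is good to about 2 mm. A picture is of the moment at which its call begins: read the wrist's pose just before it.
- bot.hand_in(): hands the job in; it is judged then, once.
The state is a dict: "time": time; "q": joint angles; "dq": joint speeds; "effort": joint torques, N m; "ee_pos": TCP position; "tcp_rot": TCP orientation; "wrist_force": force on the tool from outside, world axes, zero at the start; "moment": the same for the moment, N m; "finger_gap": finger opening in m; "grasp_force": force on a finger pad.
Only numpy, scipy, OpenCV 4.12 (cv2) and the standard library are available. Lean on these libraries where they do the work, as an engineer would, in place of code of your own. Each camera call takes 0.05 s, during which the arm holds its last target. There are 200 camera calls.

## Working session

There is one attempt and no reset: what is moved stays moved. The work goes in short steps, Python scripts to look and compute and a shell command to move; the robot and the scene stay as the last step left them, time stands still between calls to the robot, and variables do not carry over. Pictures are saved under pics/ and viewed, at most 13 in all, crops included, and the job is handed in when it is done.

```bash
mkdir -p pics; cat > h.py <<'E'
import numpy as np, cv2, pickle
from bench import bot
from scipy.spatial.transform import Rotation as R
def grab(n):
    s=bot.get_state(); f=bot.grab_frame(n)
    if 'T_tool_cam' in f:
        T=np.eye(4); w,x,y,z=s['tcp_rot']; T[:3,:3]=R.from_quat([x,y,z,w]).as_matrix(); T[:3,3]=s['ee_pos']
        f['world_from_camera']=T@f['T_tool_cam']
    pickle.dump(f,open(f'{n}.pkl','wb')); return f
def load(n): return pickle.load(open(f'{n}.pkl','rb'))
def K(f):
    F=192/np.tan(np.radians(f['vertical_fov'])/2); return np.array([[F,0,f['cx']],[0,F,f['cy']],[0,0,1.]])
def D(f): return np.array([f['k1'],0,0,0,0.])
def pts(f):  # world xyz image
    v,u=np.mgrid[0:384,0:512].astype(float)
    n=cv2.undistortPoints(np.stack([u,v],-1).reshape(-1,1,2),K(f),D(f)).reshape(384,512,2)
    z=f['range_z']; c=np.stack([n[...,0]*z,-n[...,1]*z,-z],-1)
    T=f['world_from_camera']; return c@T[:3,:3].T+T[:3,3]
def onz(f,u,v,h): # pixel ray meets plane z=h
    n=cv2.undistortPoints(np.array([[[u,v]]],float),K(f),D(f))[0,0]
    T=f['world_from_camera']; d=T[:3,:3]@[n[0],-n[1],-1]; o=T[:3,3]; return o+d*(h-o[2])/d[2]
def save(f,name,box=None,s=1):
    im=f['image'][...,::-1]
    if box: a,b,c,d=box; im=im[b:d,a:c]
    cv2.imwrite(f'pics/{name}.png',cv2.resize(im,None,fx=s,fy=s,interpolation=cv2.INTER_CUBIC))
E
python3 - <<'E'
from h import *
np.set_printoptions(precision=4,suppress=True)
a=grab('top');b=grab('scene')
im=np.vstack([a['image'],b['image']])
save(a,'top1',s=1.5)
save(b,'scene1',s=1.5)
print(a['world_from_camera'],a['k1'],bot.get_state())
E
```

```text
[[-0.0064  0.9989 -0.0458  0.5175]
 [-0.9998 -0.0071 -0.016   0.0273]
 [-0.0163  0.0457  0.9988  1.0569]
 [ 0.      0.      0.      1.    ]] -0.02866495949338989 {'time': 0.1, 'q': array([ 1.6091,  0.3593,  0.0112, -0.0003, -1.2241, -0.2881]), 'dq': array([-0.0003, -0.0021,  0.003 ,  0.0026,  0.    , -0.0004]), 'effort': array([ -0.001 , -58.4766,  29.4111,   6.9544,  -0.0031,   0.    ]), 'ee_pos': array([0.1668, 0.6536, 0.2305]), 'tcp_rot': array([ 0.0007,  0.9922, -0.1246, -0.    ]), 'wrist_force': array([ 0.1859,  0.0137, -0.6358]), 'moment': array([-0.0082, -0.0153, -0.0237]), 'grasp_force': 0.0, 'finger_gap': 0.08540807317475056}
```

View pics/top1.png

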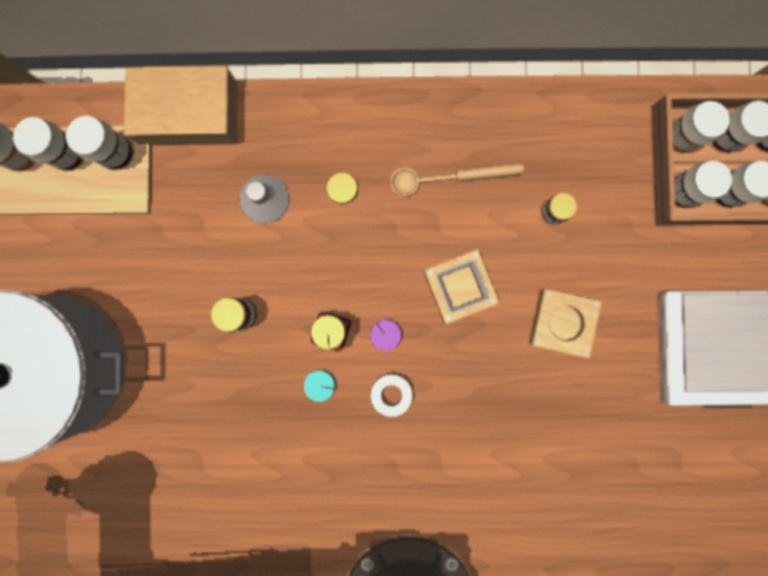

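View pics/scene1.png

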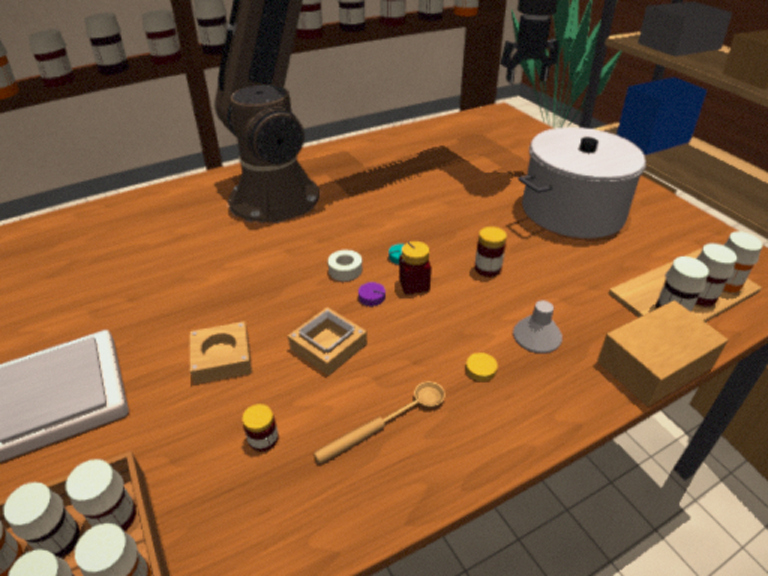

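Top view: the candidates for the jar are brass tops at (328,332) with a rib on a dark square body, (228,314) round jar, (342,188) spare lid and (562,207) small jar. There are also lid look-alikes in purple (386,335) and turquoise (320,386). The square jar is the one at (328,332). The square holder, with steel lips, is at (462,286), and the round-pocketed one is at (567,323). I'll check with a close crop.

```bash
python3 - <<'E'
from h import *
np.set_printoptions(precision=4,suppress=True)
a=load('top'); save(a,'crop1',(190,160,340,260),5)
P=pts(a)
# lid top
hsv=cv2.cvtColor(a['image'],cv2.COLOR_RGB2HSV)
sub=P[195:250,195:245]; m=(abs(sub[...,2]-.092)<.012); print('lid n',m.sum(),sub[m].mean(0),np.ptp(sub[m],axis=0))
sub=P[160:220,275:340]
for lo,hi in((.027,.038),(.039,.05),(.004,.016)):
    m=(sub[...,2]>lo)&(sub[...,2]<hi); q=sub[m]; 
    r=cv2.minAreaRect((q[:,:2]*1000).astype(np.float32)); print(lo,m.sum(),q.mean(0),r)
E
```

```text
lid n 360 [0.4834 0.1326 0.0924] [0.0495 0.052  0.0151]
0.027 689 [ 0.559  -0.093   0.0342] ((557.9100952148438, -94.8705825805664), (99.78887176513672, 100.6416015625), 20.815723419189453)
0.039 235 [ 0.558  -0.0957  0.0431] ((560.0130004882812, -93.38838958740234), (80.11067199707031, 76.06938934326172), 20.186206817626953)
0.004 545 [ 0.5576 -0.0942  0.0097] ((563.6024169921875, -97.0335464477539), (171.9576416015625, 158.92922973632812), 89.43868255615234)
```

View pics/crop1.png

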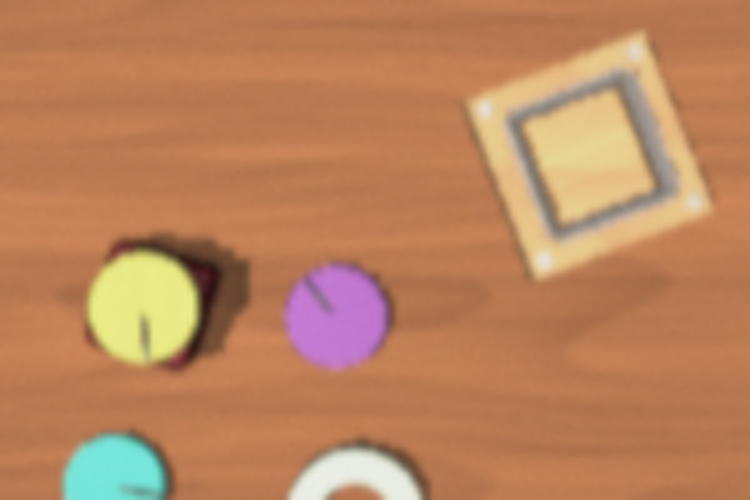

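The crop confirms the choice. The brass lid with a rib is at crop (145,307) on a dark square body, with corners at (120,240), (215,265), (185,368) and (88,340). The rib points down, towards -x. The holder with steel lips is at (590,155). Next I'll move over the jar for a wrist view.

```bash
cat >> h.py <<'E'
def go(x,y,z,yaw):  # how far from here, in move units; yaw of tool x, tool down
    s=bot.get_state(); w,a,b,c=s['tcp_rot']; Rm=R.from_quat([a,b,c,w])
    d=Rm.inv().apply(np.array([x,y,z])-s['ee_pos'])/.12
    cy,sy=np.cos(yaw),np.sin(yaw)
    G=R.from_matrix(np.array([[cy,sy,0],[sy,-cy,0],[0,0,-1.]]))
    r=(Rm.inv()*G).as_rotvec()/np.pi
    print('shift',d.round(3),'turn',r.round(4),'yaw now',np.degrees(np.arctan2(*Rm.as_matrix()[[1,0],0])).round(2),'pos',s['ee_pos'].round(4),'q6',s['q'][5].round(2),'t',s['time'])
E
for i in 1 2 3; do python3 -m handwheel '[[[0.3,0.3,0],[0,0,0]],[[0.6,0.6,0],[0,0,0]],[[0.9,0.9,0],[0,0,0]],[[0.9,0.9,0],[0,0,0]]]' 85 80 | tail -c 300; done
python3 -c "
from h import *
go(.483,.133,.23,np.radians(-107))"
```

```text
time: 0.5
ee_pos: [0.2465, 0.5182, 0.2316]
tcp_rot: [0.0, 0.992, -0.126, -0.0]
wrist_force: [-0.3, 0.3, 1.0]
finger_gap: 0.0847
grasp_force: 0.0
time: 0.9
ee_pos: [0.324, 0.3872, 0.2314]
tcp_rot: [0.0, 0.992, -0.126, -0.0]
wrist_force: [0.4, 0.8, 0.9]
finger_gap: 0.085
grasp_force: 0.0
time: 1.3
ee_pos: [0.402, 0.2563, 0.2312]
tcp_rot: [0.0, 0.992, -0.127, -0.0]
wrist_force: [1.1, 0.9, -0.2]
finger_gap: 0.0852
grasp_force: 0.0
shift [0.911 0.825 0.011] turn [ 2.000e-04 -1.000e-04  5.136e-01] yaw now -14.54 pos [0.402  0.2563 0.2312] q6 0.34 t 1.3
```

```bash

python3 -m handwheel '[[[0.3,0.27,0],[0,0,0.047]],[[0.6,0.55,0],[0,0,0.095]],[[0.91,0.825,0],[0,0,0.142]],[[0.91,0.825,0],[0,0,0.19]],[[0.91,0.825,0],[0,0,0.237]]]' >/dev/null
python3 -m handwheel '[[[0,0,0],[0,0,0.047]],[[0,0,0],[0,0,0.095]],[[0,0,0],[0,0,0.142]],[[0,0,0],[0,0,0.19]],[[0,0,0],[0,0,0.237]]]'  >/dev/null
python3 -m handwheel '[[[0,0,0],[0,0,0.04]],[[0,0,0],[0,0,0.04]],[[0,0,0],[0,0,0.04]]]' 
python3 - <<'E'
from h import *
go(.483,.133,.23,np.radians(-107))
f=grab('wrist'); print(f['T_tool_cam'].round(3)); save(f,'w1',s=1.5)
E
```

```text
time: 2.6
ee_pos: [0.482, 0.1375, 0.2311]
tcp_rot: [-0.0, -0.598, 0.802, 0.0]
wrist_force: [-0.6, 0.3, -0.5]
finger_gap: 0.0848
grasp_force: 0.0
shift [ 0.034 -0.018  0.009] turn [ 0.0001 -0.0001  0.0022] yaw now -106.6 pos [0.482  0.1375 0.2311] q6 -0.96 t 2.6
[[ 0.     0.961  0.277  0.07 ]
 [ 1.    -0.    -0.001 -0.002]
 [-0.001  0.277 -0.961 -0.143]
 [ 0.     0.     0.     1.   ]]
```

View pics/w1.png

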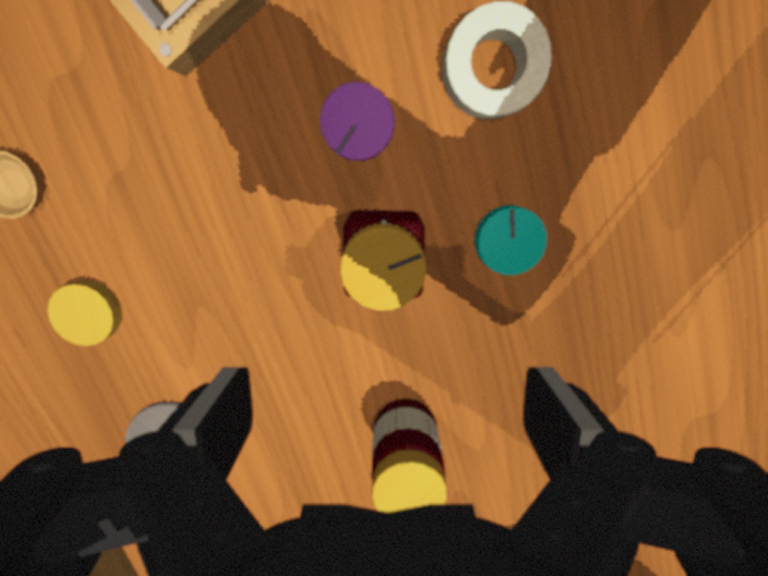

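Wrist view: the jar is at (383,268), with its nub visible at (383,222) and the rib running from (389,268) to (420,256). The jar sides look parallel to the image axes. Next I'll measure these in an enlarged crop.

```bash
python3 - <<'E'
from h import *
np.set_printoptions(precision=4,suppress=True)
f=load('wrist'); save(f,'w2',(215,130,295,215),7)
P=pts(f); s=P[130:215,215:295].reshape(-1,3)
m=abs(s[:,2]-.092)<.005; print('lid',m.sum(),np.median(s[m,2]),cv2.minEnclosingCircle((s[m,:2]*1000).astype(np.float32)), s[m].mean(0))
m=(s[:,2]>.05)&(s[:,2]<.073);print('shoulder',m.sum(),np.median(s[m,2]),cv2.minAreaRect((s[m,:2]*1000).astype(np.float32)))
# holder from top cam outlines already
E
```

```text
lid 2501 0.09225509124295567 ((485.6231384277344, 133.0504608154297), 26.92671775817871) [0.4853 0.1323 0.0922]
shoulder 542 0.0643858196831121 ((484.9189758300781, 132.2618408203125), (54.33761978149414, 56.00020980834961), 71.69974517822266)
```

View pics/w2.png

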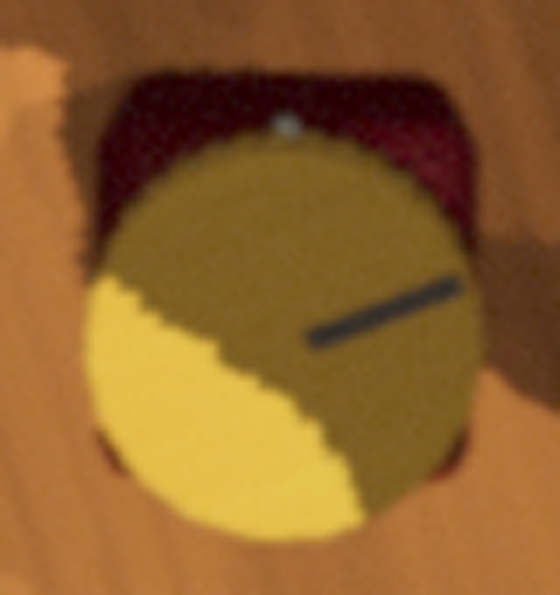

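The crop shows the rib from (310,341) to (459,284) and the nub at (288,124), on the jar's +x side.

```bash
python3 - <<'E'
from h import *
f=load('wrist'); g=lambda u,v,h: onz(f,215+(u+.5)/7-.5,130+(v+.5)/7-.5,h)
a,b,n=g(310,341,.092),g(459,284,.092),g(288,124,.070); c=np.array([.4854,.1328])
ang=lambda d:np.degrees(np.arctan2(d[1],d[0]))
print(a,b,n,'rib',ang(b-a),ang(b[:2]-c),np.hypot(*(b[:2]-c)),'nub',ang(n[:2]-c),np.hypot(*(n[:2]-c)))
go(.4854,.1328,.064,np.radians(-108.3))
E
```

```text
[0.48214471 0.1329051  0.092     ] [0.46096959 0.13111284 0.092     ] [0.47760507 0.10703018 0.07      ] rib -175.1620153890265 -176.0494349222603 0.02448860185150407 nub -106.82967349710934 0.026922933029880806
shift [ 0.028 -0.038  1.393] turn [ 0.0001 -0.0001  0.0093] yaw now -106.62 pos [0.482  0.1374 0.2312] q6 -0.96 t 2.65
```

```bash

python3 -m handwheel '[[[0.01,-0.02,0.25],[0,0,0.007]],[[0.028,-0.038,0.5],[0,0,0.007]],[[0.028,-0.038,0.75],[0,0,0.007]],[[0.028,-0.038,0.9],[0,0,0.007]],[[0.028,-0.038,0.9],[0,0,0.007]]]'
python3 -m handwheel '[[[0,0,0.15],[0,0,0]],[[0,0,0.3],[0,0,0]],[[0,0,0.42],[0,0,0]],[[0,0,0.49],[0,0,0]],[[0,0,0.49],[0,0,0]]]'
python3 -c "
from h import *
go(.4854,.1328,.064,np.radians(-107.5))"
```

```text
time: 3.15
ee_pos: [0.484, 0.1316, 0.1209]
tcp_rot: [-0.002, -0.588, 0.809, 0.0]
wrist_force: [-0.5, -0.5, 0.6]
finger_gap: 0.0851
grasp_force: 0.0
time: 3.65
ee_pos: [0.4854, 0.1325, 0.0644]
tcp_rot: [-0.0, -0.588, 0.809, -0.0]
wrist_force: [-0.2, 0.0, 1.6]
finger_gap: 0.0851
grasp_force: 0.0
shift [-0.002  0.001  0.003] turn [ 0.0001 -0.0002 -0.003 ] yaw now -108.04 pos [0.4854 0.1325 0.0644] q6 -0.97 t 3.65
```

Closing on the lid, then a wrist look at how the pads sit.

```bash

python3 -m handwheel '[[[0,0,0],[0,0,0]],[[0,0,0],[0,0,0]],[[0,0,0],[0,0,0]],[[0,0,0],[0,0,0]],[[0,0,0],[0,0,0]]]' 40 80
python3 -m handwheel '[[[0,0,0],[0,0,0]],[[0,0,0],[0,0,0]],[[0,0,0],[0,0,0]]]'
python3 - <<'E'
from h import *
f=grab('wrist'); save(f,'w3',(130,120,390,300),3)
E
```

```text
time: 4.15
ee_pos: [0.4859, 0.133, 0.0659]
tcp_rot: [0.001, -0.587, 0.809, -0.0]
wrist_force: [-3.7, 0.8, 7.5]
finger_gap: 0.0519
grasp_force: 81.7
time: 4.45
ee_pos: [0.4858, 0.1329, 0.0659]
tcp_rot: [0.001, -0.587, 0.809, -0.0]
wrist_force: [-3.4, 1.0, 8.6]
finger_gap: 0.0515
grasp_force: 81.7
```

View pics/w3.png

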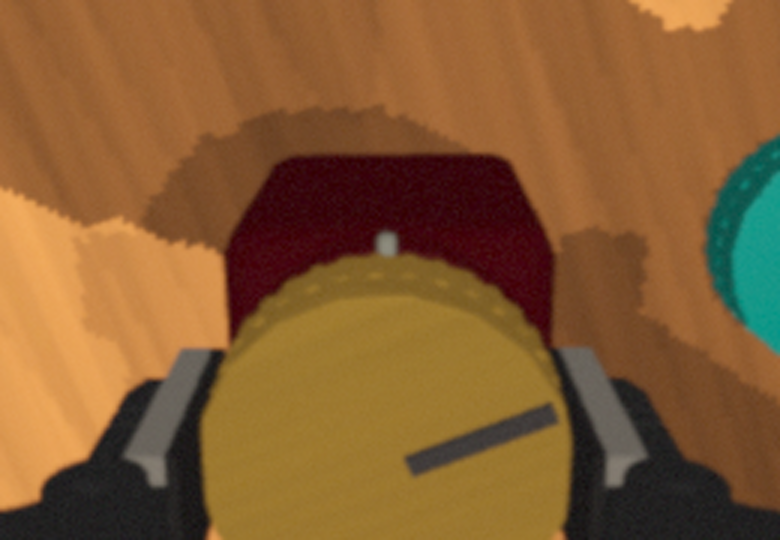

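The lid is held with a pad on each side (340-480 rows, left and right). The rib is from (410,465) to (555,412) and the nub is at (387,242). Lifting straight up.

```bash

python3 -m handwheel '[[[0,0,-0.05],[0,0,0]],[[0,0,-0.15],[0,0,0]],[[0,0,-0.3],[0,0,0]],[[0,0,-0.45],[0,0,0]],[[0,0,-0.6],[0,0,0]]]'
python3 -m handwheel '[[[0,0,-0.15],[0,0,0]],[[0,0,-0.25],[0,0,0]],[[0,0,-0.25],[0,0,0]]]'
python3 - <<'E'
from h import *
go(.559,-.094,.165,np.radians(-107.5+37.5))
np.set_printoptions(precision=4,suppress=True)
f=grab('wrist'); P=pts(f)
h=P[(abs(P[...,2]-.034)<.005)&(P[...,1]<.0)&(P[...,0]<.64)&(P[...,1]>-.17)]
print(len(h)); 
if len(h)>50: print(cv2.minAreaRect((h[:,:2]*1000).astype(np.float32)))
f=grab('scene'); save(f,'s2',(190,100,390,280),4)
E
```

```text
time: 5.0
ee_pos: [0.4853, 0.1324, 0.1379]
tcp_rot: [0.0, -0.587, 0.81, 0.0]
wrist_force: [1.2, 0.4, -3.7]
finger_gap: 0.0515
grasp_force: 84.1
time: 5.3
ee_pos: [0.4863, 0.133, 0.1685]
tcp_rot: [0.002, -0.587, 0.809, -0.0]
wrist_force: [1.3, 0.2, -4.7]
finger_gap: 0.0514
grasp_force: 84.3
shift [ 1.61  -1.163  0.028] turn [-0.001   0.0006 -0.2116] yaw now -108.08 pos [0.4863 0.133  0.1685] q6 -0.97 t 5.3
1516
((579.7885131835938, -42.33277130126953), (28.678466796875, 60.02489471435547), 71.83001708984375)
```

View pics/s2.png

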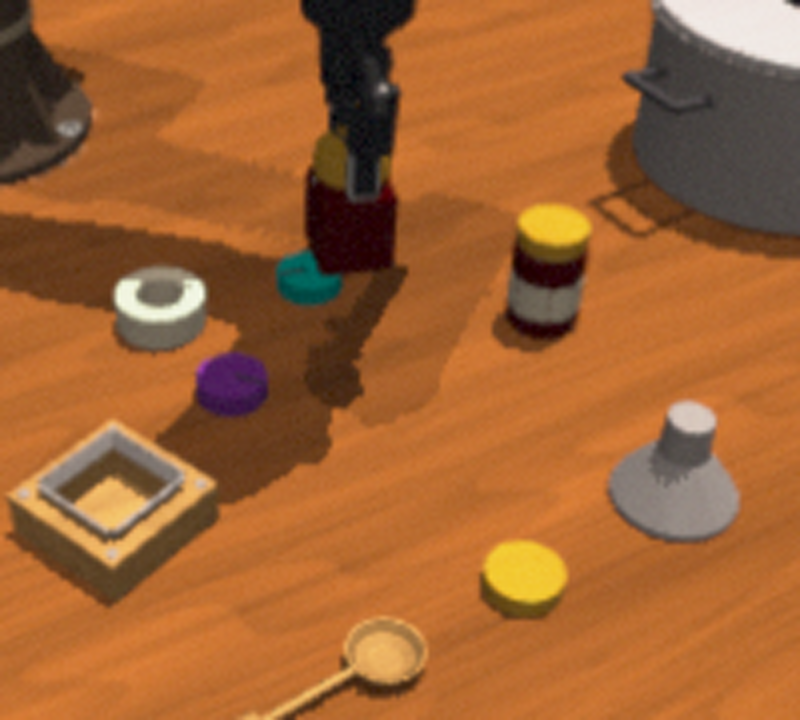

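The jar hangs below the lid, clear of the table, but may be slightly tilted. I'll move part way, with the turn, then measure the lid plane and the holder.

```bash

python3 -m handwheel '[[[0.15,-0.11,0],[0,0,-0.03]],[[0.35,-0.25,0],[0,0,-0.07]],[[0.55,-0.4,0],[0,0,-0.11]],[[0.7,-0.5,0],[0,0,-0.15]],[[0.75,-0.54,0],[0,0,-0.19]]]' >/dev/null
python3 -m handwheel '[[[0,0,0],[0,0,-0.02]],[[0,0,0],[0,0,-0.02]],[[0,0,0],[0,0,-0.02]]]'
cat > m.py <<'E'
from h import *
np.set_printoptions(precision=4,suppress=True)
f=grab('wrist'); P=pts(f); s=bot.get_state(); c=s['ee_pos']
def plane(q):
    for _ in range(4):
        m=q.mean(0); n=np.linalg.svd(q-m,full_matrices=False)[2][2]; n*=np.sign(n[2]); r=abs((q-m)@n); q=q[r<max(.001,2*r.std())]
    return len(q),m,np.degrees(n[:2]/n[2])
rr=np.hypot(P[...,0]-c[0],P[...,1]-c[1])
q=P[(rr<.022)&(abs(P[...,2]-c[2]-.028)<.008)]
print('lid top n, mean-tcp, slope deg',plane(q)[0],plane(q)[1]-c,plane(q)[2])
q=P[(rr<.05)&(abs(P[...,2]-c[2]-.002)<.008)]
if len(q)>30: print('shoulder',plane(q)[0],plane(q)[1]-c,plane(q)[2])
h=P[(abs(P[...,2]-.034)<.004)&(P[...,0]<.64)&(P[...,1]<.02)&(P[...,1]>-.17)]
print('block',len(h),cv2.minAreaRect((h[:,:2]*1000).astype(np.float32)))
h=P[(abs(P[...,2]-.0425)<.0025)&(P[...,0]<.64)&(P[...,1]<.02)&(P[...,1]>-.17)]
if len(h)>20: print('lips',len(h),cv2.minAreaRect((h[:,:2]*1000).astype(np.float32)))
go(.559,-.094,.165,np.radians(-70.5))
E
python3 m.py; python3 -c "
from h import *
save(load('wrist'),'w4',s=1.5)"
```

```text
time: 6.2
ee_pos: [0.5186, 0.0267, 0.1656]
tcp_rot: [0.001, 0.817, -0.577, -0.001]
wrist_force: [-0.1, 0.0, -3.6]
finger_gap: 0.0516
grasp_force: 84.3
lid top n, mean-tcp, slope deg 6627 [ 0.0004 -0.0005  0.0266] [1.3894 0.5569]
shoulder 933 [ 0.0094 -0.0231 -0.0011] [  8.5313 -19.8236]
block 5480 ((473.0958251953125, -58.96318817138672), (115.4969711303711, 299.48797607421875), 74.94732666015625)
lips 1474 ((559.2620849609375, -86.8575668334961), (74.6650619506836, 58.11488723754883), 20.550973892211914)
shift [1.062 0.022 0.007] turn [0.0004 0.     0.0006] yaw now -70.39 pos [0.5187 0.0269 0.1658] q6 -0.09 t 6.25
```

View pics/w4.png

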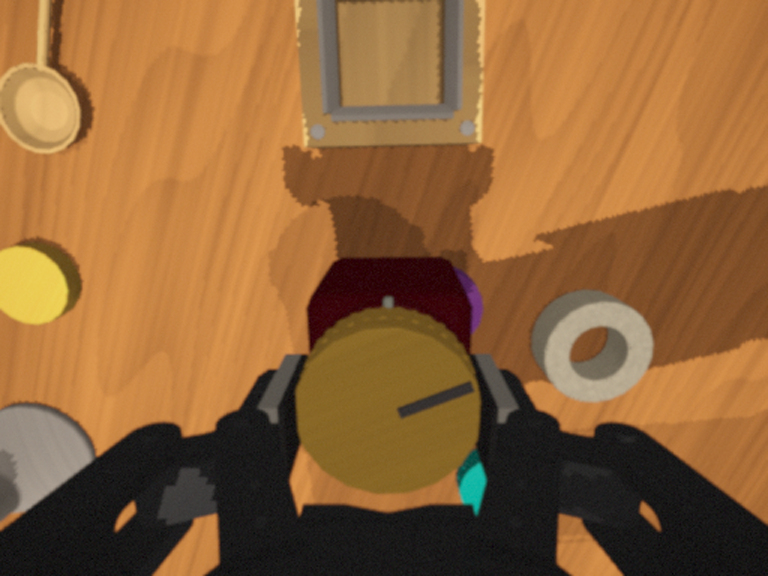

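The wrist view shows the jar held square to the image, with its front edge at row 258 and the nub at (388,302). The holder is ahead, with the block's near edge at row 147. I'll move a bit closer to see all of the holder.

```bash

python3 -m handwheel '[[[0.1,0,0],[0,0,0]],[[0.25,0,0],[0,0,0]],[[0.38,0,0],[0,0,0]],[[0.42,0,0],[0,0,0]],[[0.42,0,0],[0,0,0]]]' >/dev/null
cat >> m.py <<'E'
s_=f['image']
near=lambda z,t: (abs(P[...,2]-z)<t)&(np.hypot(P[...,0]-.559,P[...,1]+.094)<.085)&(rr>.045)
for nm,z,t in(('block',.034,.002),('lips',.0425,.003)):
    m=near(z,t).astype(np.uint8); m=cv2.morphologyEx(m,cv2.MORPH_OPEN,np.ones((2,2)))>0
    print(nm,m.sum(),cv2.minAreaRect((P[m][:,:2]*1000).astype(np.float32)))
m=near(.010,.003)&(np.hypot(P[...,0]-.559,P[...,1]+.094)<.05); print('floor',m.sum(),np.median(P[m],0),cv2.minAreaRect((P[m][:,:2]*1000).astype(np.float32)))
q=P[(abs(P[...,2])<.006)]; print('table',plane(q))
E
python3 m.py; python3 -c "
from h import *
save(load('wrist'),'w5',(150,0,360,170),3.5)"
```

```text
lid top n, mean-tcp, slope deg 6698 [ 0.0005 -0.0005  0.0268] [1.3578 0.5127]
shoulder 933 [ 0.0093 -0.0233 -0.0008] [  8.2143 -18.7375]
block 7268 ((496.2696838378906, -36.953277587890625), (134.32272338867188, 310.0209655761719), 48.60643768310547)
lips 2120 ((561.84716796875, -95.10501098632812), (75.07906341552734, 75.44801330566406), 20.846004486083984)
shift [0.639 0.024 0.011] turn [0.0001 0.0001 0.0008] yaw now -70.36 pos [ 0.536  -0.0208  0.1663] q6 0.02 t 6.8
block 5059 ((559.9864501953125, -94.86328125), (112.36121368408203, 111.93769073486328), 20.898780822753906)
lips 2156 ((559.976806640625, -94.27735137939453), (76.7595443725586, 76.41377258300781), 20.799894332885742)
floor 4354 [ 0.5619 -0.0961  0.01  ] ((561.7020263671875, -94.96766662597656), (59.5048828125, 59.60342025756836), 21.019760131835938)
table (96879, array([ 0.5386, -0.043 ,  0.0001]), array([ 0.0166, -0.0701]))
```

View pics/w5.png

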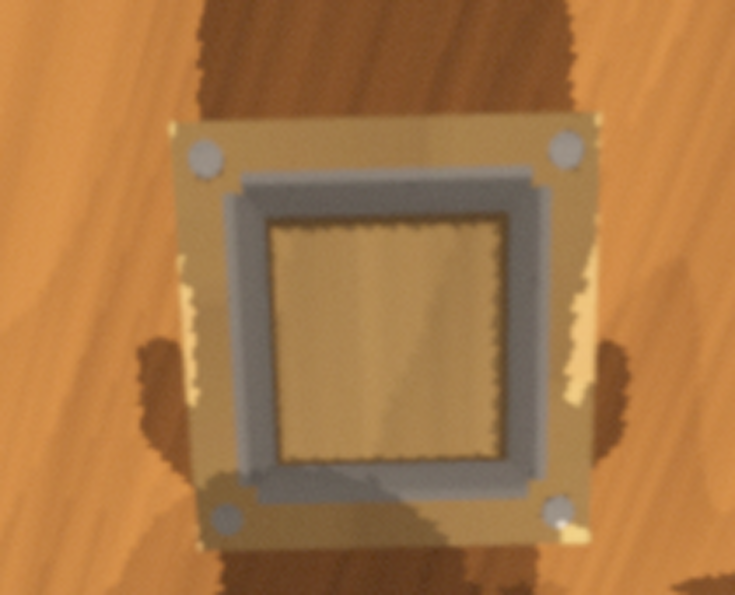

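The holder is seen whole. The floor is 59.5 mm square, centred at (0.5617,-0.095), yaw 20.9°, at a height of 10 mm as it must be. The lid (and jar) tilts 1.5° about tool x, while the table reads level, so I'll correct that with a small counter-tilt.

```bash
python3 - <<'E'
from h import *
go(.5619,-.0943,.125,np.radians(-69.1))
E
```

```text
shift [0.65  0.002 0.344] turn [ 0.0001  0.0001 -0.007 ] yaw now -70.36 pos [ 0.536  -0.0208  0.1663] q6 0.02 t 6.8
```

```bash

python3 -m handwheel '[[[0.15,0,0],[0.008,0,-0.007]],[[0.35,0,0],[0.008,0,-0.007]],[[0.55,0.002,0.05],[0.008,0,-0.007]],[[0.65,0.002,0.2],[0.008,0,-0.007]],[[0.65,0.002,0.34],[0.008,0,-0.007]]]' >/dev/null
python3 -m handwheel '[[[0,0,0],[0,0,0]],[[0,0,0],[0,0,0]]]'
python3 m.py | egrep 'lid|shift'; python3 -c "
from h import *
go(.5619,-.0943,.0755,np.radians(-69.1))"
```

```text
time: 7.5
ee_pos: [0.5621, -0.0937, 0.1259]
tcp_rot: [-0.01, 0.824, -0.566, 0.007]
wrist_force: [0.3, 0.7, -4.3]
finger_gap: 0.0515
grasp_force: 84.7
lid top n, mean-tcp, slope deg 6696 [ 0.0005 -0.0005  0.0261] [0.0901 0.0928]
shift [-0.008  0.021 -0.321] turn [-0.0082 -0.0001  0.0084] yaw now -68.98 pos [ 0.5626 -0.0936  0.1265] q6 0.19 t 7.55
shift [0.003 0.019 0.425] turn [-0.0082 -0.0002  0.0007] yaw now -68.98 pos [ 0.5626 -0.0936  0.1265] q6 0.19 t 7.55
  return _methods._mean(a, axis=axis, dtype=dtype,
  ret = um.true_divide(
```

```bash

python3 -m handwheel '[[[0,0.012,0.06],[0,0,0]],[[0,0.015,0.12],[0,0,0]],[[0,0.017,0.17],[0,0,0]],[[0,0.018,0.22],[0,0,0]],[[0,0.019,0.26],[0,0,0]]]'
python3 -m handwheel '[[[0,0.001,0.03],[0,0,0]],[[0,0.001,0.05],[0,0,0]],[[0,0.002,0.07],[0,0,0]],[[0,0.002,0.09],[0,0,0]],[[0,0.003,0.11],[0,0,0]]]'
```

```text
time: 8.05
ee_pos: [0.5606, -0.0946, 0.0938]
tcp_rot: [-0.01, 0.824, -0.567, 0.007]
wrist_force: [-0.2, -0.4, -4.4]
finger_gap: 0.0515
grasp_force: 84.8
time: 8.55
ee_pos: [0.5609, -0.0946, 0.0812]
tcp_rot: [-0.01, 0.824, -0.567, 0.007]
wrist_force: [-0.3, 0.3, -4.0]
finger_gap: 0.0518
grasp_force: 84.8
```

```bash

python3 -m handwheel '[[[0,0,0.01],[0,0,0]],[[0,0.001,0.02],[0,0,0]],[[0,0.001,0.03],[0,0,0]],[[0,0.001,0.035],[0,0,0]]]'
python3 -m handwheel '[[[0,0,0.005],[0,0,0]],[[0,0,0.01],[0,0,0]],[[0,0,0.015],[0,0,0]],[[0,0,0.015],[0,0,0]]]'
```

```text
time: 8.95
ee_pos: [0.5607, -0.0947, 0.077]
tcp_rot: [-0.01, 0.824, -0.567, 0.007]
wrist_force: [-0.1, 0.3, -4.5]
finger_gap: 0.0515
grasp_force: 84.8
time: 9.35
ee_pos: [0.561, -0.0947, 0.0756]
tcp_rot: [-0.01, 0.824, -0.566, 0.007]
wrist_force: [0.6, 0.7, -1.3]
finger_gap: 0.0517
grasp_force: 85.3
```

```bash

python3 -m handwheel '[[[0,0,0.004],[0,0,0]],[[0,0,0.008],[0,0,0]],[[0,0,0.008],[0,0,0]]]'
python3 m.py 2>/dev/null| egrep 'lid|shift'
```

```text
time: 9.65
ee_pos: [0.5611, -0.0947, 0.0754]
tcp_rot: [-0.01, 0.824, -0.566, 0.008]
wrist_force: [-3.7, 0.7, 8.3]
finger_gap: 0.0521
grasp_force: 86.1
lid top n, mean-tcp, slope deg 6672 [ 0.0004 -0.0004  0.0268] [-0.0573 -0.0222]
shift [-0.011 -0.005 -0.747] turn [-0.0082 -0.0001  0.0083] yaw now -69.01 pos [ 0.5611 -0.0947  0.0754] q6 0.2 t 9.7
```

Seated: the lid top is at 0.1022, and 0.102 is expected. It reads level. Relaxing the push slightly, gripping firmer, and starting the anticlockwise turn about the vertical.

```bash

python3 -m handwheel '[[[0,0,-0.002],[0,0,0]],[[0,0,-0.004],[0,0,0]],[[0,0,-0.004],[0,0,0]]]' 40 110
python3 -m handwheel '[[[0,0,0],[0,-0.001,-0.03]],[[0,0,0],[0,-0.0015,-0.06]],[[0,0,0],[0,-0.0025,-0.09]],[[0,0,0],[0,-0.003,-0.12]],[[0,0,0],[0,-0.004,-0.15]]]'
python3 m.py 2>/dev/null| egrep 'lid|shift'
python3 - <<'E'
from h import *
f=load('wrist');save(f,'w6',(150,120,360,290),3.5);print(bot.get_state()['moment'])
E
```

```text
time: 10.0
ee_pos: [0.5611, -0.0947, 0.0756]
tcp_rot: [-0.01, 0.824, -0.566, 0.008]
wrist_force: [-3.8, 0.7, 7.4]
finger_gap: 0.0511
grasp_force: 113.4
time: 10.5
ee_pos: [0.5614, -0.0946, 0.0756]
tcp_rot: [-0.012, 0.934, -0.357, 0.005]
wrist_force: [-3.0, 1.6, 6.5]
finger_gap: 0.0512
grasp_force: 113.1
lid top n, mean-tcp, slope deg 6659 [ 0.0006 -0.0002  0.0266] [-0.053  -0.0902]
shift [-0.018 -0.01  -0.745] turn [-0.0082  0.0019  0.1613] yaw now -41.46 pos [ 0.5615 -0.0946  0.0756] q6 0.7 t 10.55
[ 0.36280289  0.93561774 -0.04489406]
```

View pics/w6.png

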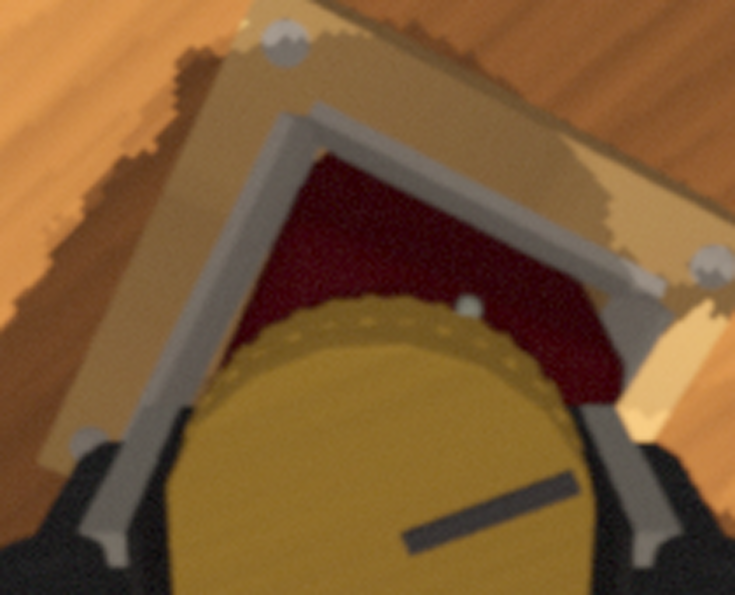

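The jar sits square in the holder (lips around it), and the lid turned with the grip. The rib is at (410,543)->(577,482) and the nub is at (469,307).

```bash
python3 - <<'E'
from h import *
f=load('wrist'); g=lambda u,v,h: onz(f,150+(u+.5)/3.5-.5,120+(v+.5)/3.5-.5,h)
a,b,n=g(410,543,.102),g(577,482,.102),g(469,307,.080); c=np.array([.5621,-.0948])
ang=lambda d:np.degrees(np.arctan2(d[1],d[0]))
print('rib',ang(b-a),ang(b[:2]-c),np.hypot(*(b[:2]-c)),'nub',ang(n[:2]-c),np.hypot(*(n[:2]-c)))
E
```

```text
rib -108.6014733301528 -106.3652578873798 0.025648876074326643 nub -65.56132526780002 0.02777666789789632
```

About 42° remains to the nub, and the lid comes free within 16.6° of it. Turning another 36-37°.

```bash

python3 -m handwheel '[[[0,0,0],[0,-0.001,-0.03]],[[0,0,0],[0,-0.0015,-0.06]],[[0,0,0],[0,-0.0025,-0.09]],[[0,0,0],[0,-0.003,-0.12]],[[0,0,0],[0,-0.004,-0.15]]]'
python3 -m handwheel '[[[0,0,0],[0,-0.001,-0.03]],[[0,0,0],[0,-0.0015,-0.055]],[[0,0,0],[0,-0.0015,-0.055]]]'
python3 m.py 2>/dev/null| egrep 'lid|shift'
```

```text
time: 11.05
ee_pos: [0.5614, -0.0945, 0.0761]
tcp_rot: [-0.013, 0.992, -0.129, 0.002]
wrist_force: [-4.9, 3.4, 13.0]
finger_gap: 0.051
grasp_force: 113.6
time: 11.35
ee_pos: [0.5615, -0.0945, 0.0766]
tcp_rot: [-0.013, 0.999, -0.043, 0.001]
wrist_force: [-5.3, 3.6, 14.6]
finger_gap: 0.0512
grasp_force: 114.0
lid top n, mean-tcp, slope deg 6678 [0.0005 0.0001 0.0266] [ 0.1634 -0.0766]
shift [-0.021 -0.021 -0.736] turn [-0.0075  0.0045  0.3637] yaw now -5.03 pos [ 0.5616 -0.0945  0.0767] q6 1.35 t 11.4
```

The ring has pushed the lid up about 1 mm and the force rose, so it is free. Lifting slowly.

```bash

python3 -m handwheel '[[[0,0,-0.01],[0,0,0]],[[0,-0.001,-0.03],[0,0,0]],[[0,-0.001,-0.05],[0,0,0]],[[0,-0.002,-0.07],[0,0,0]],[[0,-0.002,-0.09],[0,0,0]]]'
python3 -m handwheel '[[[0,0,-0.03],[0,0,0]],[[0,-0.001,-0.06],[0,0,0]],[[0,-0.002,-0.09],[0,0,0]],[[0,-0.003,-0.12],[0,0,0]],[[0,-0.003,-0.12],[0,0,0]]]'
python3 m.py 2>/dev/null| egrep 'lid|shift'
python3 - <<'E'
from h import *
f=grab('scene'); save(f,'s3',(170,150,290,260),6); g=load('wrist')
P=pts(g); q=P[(abs(P[...,2]-.0965)<.004)&(np.hypot(P[...,0]-.5617,P[...,1]+.095)<.04)]; print(len(q), np.median(q,0) if len(q) else '')
E
```

```text
time: 11.9
ee_pos: [0.5609, -0.0947, 0.0857]
tcp_rot: [-0.013, 0.999, -0.045, -0.0]
wrist_force: [0.4, -0.4, 0.1]
finger_gap: 0.051
grasp_force: 114.1
time: 12.4
ee_pos: [0.5612, -0.0947, 0.1007]
tcp_rot: [-0.013, 0.999, -0.045, 0.0]
wrist_force: [0.1, -0.3, -1.6]
finger_gap: 0.051
grasp_force: 114.1
lid top n, mean-tcp, slope deg 6622 [0.0005 0.0002 0.0269] [ 0.0103 -0.1202]
shift [-0.018 -0.018 -0.539] turn [-0.0072  0.0049  0.3633] yaw now -5.11 pos [ 0.561  -0.0946  0.1003] q6 1.34 t 12.45
0
```

View pics/s3.png

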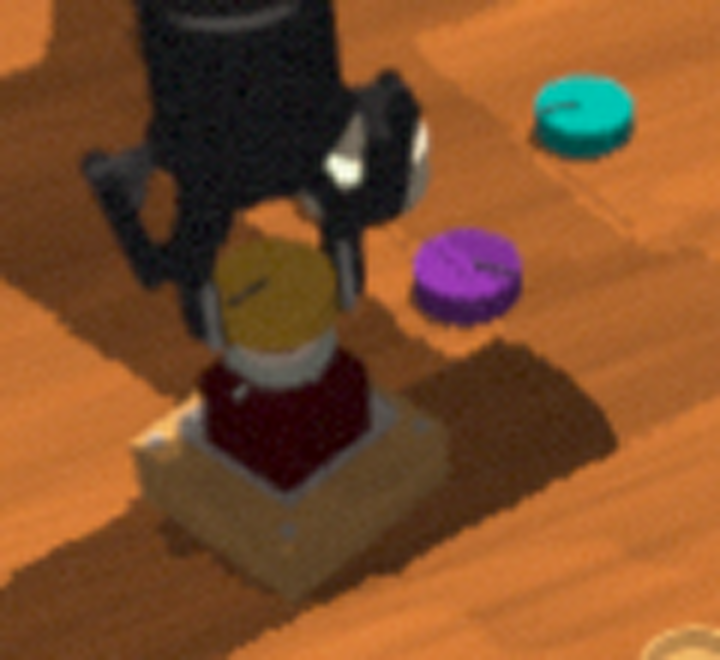

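The lid is clear at crop (275,290). The white neck shows below it, and the jar is seated in the holder. The lid's lower edge is about 13 mm above the rim, level to 0.1°. Handing in.

```bash
python3 -c "
from bench import bot
print(bot.hand_in())"
```

```text
the job is handed in; nothing more can be done
None
```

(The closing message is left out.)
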